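# Clear the light path and hold the lamp shutter open

## Task

Lift the canister off the sample stand and set it upright on the bare table close beside the stand, without dropping it, clear of the light path from lamp to detector. Only then pull the lamp's blue spring-return shutter tab out until its black pointer lines up with the red mark, and finish with the gripper still holding it there. Leave the lens tube, slide box and screw tin where they are.

Things in the scene. Friction and masses are not known exactly. Their poses are not given: they have to be found in the camera images.
- lamp_unit: Fixed lamp: grey shutter housing 60 (x) x 40 (y) x 100 mm high, finned black barrel (52 mm thick) to y = +102 mm at 75 mm height, foot plate 6 mm thick, x -100..40, y -40..105 mm. Origin on the table under the housing. Own -x: way the tab is pulled, roughly to the robot; light leaves along own -y, 75 mm up. White scale rail, 12 mm wide, top 48 mm up, along x at y = +30 mm.
- pull_slide: Spring slide with blue upright pull tab, 12 mm thick (x), 34 mm wide (y), 50 to 105 mm above the table, on a 10 mm rod 60 mm up. Origin at table level under the tab; axes as lamp_unit. Shut, it is at x = -65 mm of lamp_unit, 29 mm free between tab and housing. Slides along -x up to 55 mm; the spring pulls it back with 4.8 N when shut, 1.2 N more per 10 mm.
- tab_grip (a point): Point to grip in the blue tab, 92 mm above the table, 13 mm under the tab's top, in the middle; axes as lamp_unit's. Pinch from above with the fingers before and behind the tab (closing along own x).
- pointer (a point): Tip of the slide's black pointer, which sticks out sideways (own +y) from the tab over the scale rail, 55 mm above the table; moves with the tab, 36 mm to the tab's own +y. At the same own x as the tab's centre.
- red_mark: Red mark, a 4 mm wide saddle clipped across the scale rail, fixed for the episode, 25 to 45 mm out (own -x) from where the pointer rests when shut. Origin at table level under it, at lamp_unit's y = 0; axes as lamp_unit's. The pointer is at the mark when its x in this frame is 0.
- sample_stand: Fixed sample stand: foot 90 x 90 mm, round black platform 80 mm across, top 35 mm above the table. At own y = -59 to -75 mm the detector, a black head 42 mm wide with green window, 100 mm high. Origin on the table under the platform; axes as lamp_unit, from which it lies 150 to 185 mm along -y, in the light path (own x = 0). Tall monitor screens stand behind, from about world x = 0.58 m on.
- canister: Loose aluminium canister with orange lid (fixed), 67 mm in diameter, 78 mm high to the lid's top, 110 mm with its black arch handle; 0.25 to 0.49 kg. Origin: centre of the underside; z up. It starts upright on the stand's platform, centred. The table is free for a spot 150 mm to the robot's right (world -y) of the stand's centre; its front edge is at world x = 0.36 m.
- canister_handle (a point): Centre of the canister's straight handle bar, 104 mm above the canister's underside; bar 54 mm long along own x, 12 x 12 mm thick, with 20 mm free between bar and lid. Pinch it from above, closing along own y.
- lens_tube: Bystander: black lens tube 30 x 30 x 30 mm, loose on the table near the shutter tab; origin centre of underside. Not to be moved.
- slide_box: Bystander: small whitish slide box 35 x 85 x 34 mm, loose beyond the lamp barrel; origin centre of underside. Not to be moved.
- screw_tin: Bystander: round metal tin 66 mm in diameter, 27 mm high, loose beyond the detector; origin centre of underside. Not to be moved.
Things that resemble listed ones, but are neither listed nor needed, are in the scene too. What is shaped like the canister but turquoise is not meant.

How it is judged:
On the way, in this order (a step that is already met when the one before it is completed fails the run):
1. the canister is lifted clear of the stand (z of canister in the frame of sample_stand above 0.045 m and contact force between canister and sample_stand below 0.05 N and contact force between canister and the fingers above 0.5 N), for 0.1 s.
2. the canister stands upright on the table beside the stand, clear of the light path, let go (height (world z) of canister below 0.006 m and angle between canister's own z axis and vertical below 0.1 rad and linear speed of canister below 0.03 m/s and contact force between canister and the fingers below 0.1 N and contact force between canister and sample_stand below 0.1 N and contact force between canister and lamp_unit below 0.1 N and horizontal distance between canister and sample_stand below 0.26 m and (x of canister in the frame of sample_stand below -0.05 m or x of canister in the frame of sample_stand above 0.05 m or y of canister in the frame of sample_stand below -0.1 m)), for 0.2 s.
3. the tab is pulled out with its pointer at the red mark and held by the fingers (x of pointer in the frame of red_mark between -0.004 and 0.004 m and linear speed of pull_slide below 0.01 m/s and contact force between the fingers and pull_slide above 2 N and contact force between pull_slide and canister below 0.1 N and contact force between pull_slide and lens_tube below 0.1 N and contact force between pull_slide and slide_box below 0.1 N and contact force between pull_slide and screw_tin below 0.1 N), for 0.4 s.
At the end, for the whole second after the job is handed in: Fingers alone hold the tab (over 2 N), at rest, pointer within 4 mm of the red mark; canister released, upright (0.1 rad) on the table within 260 mm of the stand (centres), touching neither stand nor lamp, over 50 mm to the side of the light path or behind the detector (100 mm from stand centre) (all of step 2 and all of step 3); the arm keeps its last pose, push and grip.
It fails at once if the shutter is pulled open while the canister is still on the stand (x of pull_slide in the frame of lamp_unit below -0.075 m and horizontal distance between canister and sample_stand below 0.045 m).
It fails at once if the canister is dropped (linear speed of canister above 0.45 m/s and contact force between canister and the fingers below 0.1 N).
It fails at once if the canister is tipped (angle between canister's own z axis and vertical above 0.6 rad).
It fails at once if the lens tube, slide box or screw tin is moved more than 25 mm (distance of any of lens_tube, slide_box, screw_tin from where it was at the start of the episode above 0.025 m).
It also fails if it takes over 54 s, if anything falls off the work surface, if the arm or the gripper's body presses on something with over 40 N, if the wrist force passes 120 N, or if a joint passes its speed limit or range.

## Robot

A 6-joint arm with a two-finger parallel gripper is mounted at the origin on a cart in front of the work surface, level with it; the furniture and walls round the work are solid. World frame = base frame: x ahead of the robot, y to its left, z up, the work surface at z = 0. Lengths are in m, angles in rad, forces in N, time in s.
With the tool pointing down it reaches from about 0.3 to 0.775 m from the base axis. Payload 14.6 kg.
Tool frame: the origin (TCP) lies on the centre line of the jaws, within the pads' length; the fingertips stand 19 mm ahead of it and the grasp point (between the pads) is the TCP; y points along the fingers, x is the direction in which the jaws open and shut, and the axes are right-handed (so a half turn about y gives the same grasp; the last joint's range is limited). The gripper opens to 94 mm and grips with 3 to 60 N. Pads are 16 mm wide; open, the fingers measure 119 mm over their backs; the gripper's body (75 mm by 177 mm) begins 78 mm behind the grasp point.
Start: joints at [-1.313, 0.3, 1.521, -0, 1.321, -0.067], TCP at [0.176, -0.521, 0.224] pointing down, gripper open.
Joint ranges: [-3.03, 3.03], [-0.79, 2.21], [0.23, 2.52], [-1.04, 4.18], [0, 3.07], [-2.55, 2.55]. Speed limits (rad/s): [2.22, 2.22, 2.57, 3.14, 3.14, 3.14].

## Interface

Orientations are given as [roll, pitch, yaw] about the fixed x, y, z axes, in that order (R = Rz(yaw) Ry(pitch) Rx(roll)).
In Python, from station import ctrl, optics gives the robot as it stands.
- The arm moves only by the tool jog_arm, never from a script. Its argument "targets" is a list of rows, each a list of 3 entries, a list of its own where there are three numbers: the finger opening in cm, from 0 to 9.4, then the shift along the tool's x, y, z in cm, then the turn about the tool's y in rad. A call has 1 to 10 rows; each row is the pose to reach, as a shift and turn from the pose commanded when the call began, along the tool's axes at that moment; what a row does not reach only later rows make up. A row lasts 1/10 s, in which the tool goes at most 50 mm and 8.59 degrees, less where a joint would pass 70% of its speed; a pose out of reach is approached as far as the arm can. A call with a gripper value outside its range is refused whole. The fingers move at their own pace and stop on an object; "grip_force" is the grip in N (left out, the last holds). Time passes only in rows, so rows that repeat a pose let the fingers close. It gives the time, the measured TCP pose, the force and the opening at its end, in the units of the state.
- ctrl.get_obs(): the state, without advancing time (a new reading comes with each control period).
- optics.camera(name): name is "scene" or "top"; returns a dict with "img" (384x512x3 uint8, red, green, blue), "range_z" (384x512 float32, m along the optical axis (not along the pixel's ray), 0 where there is no reading), "camera_matrix" (3x3 intrinsics, pixels), "world_to_cam" (4x4, takes a point from world to camera coordinates). Camera axes: x right, y up, looking along -z (the intrinsics and any distortion apply to the point x, -y, -z); pixel columns grow to the right and rows downward; lengths in m; the calibration is good to about 2 mm. A picture is of the moment at which its call begins.
- ctrl.hand_in(): hands the job in, once; it reports no verdict.
The state is a dict: "time_s": time; "qpos": joint angles; "joint_vel": joint speeds; "tau": joint torques, N m; "ee_pos": TCP position; "eef_rot": TCP orientation; "force": force on the tool from outside, world axes, zero at the start; "moment": the same for the moment, N m; "grip_width": finger opening in m.
Only numpy, scipy, OpenCV 4.12 (cv2) and the standard library are available. Lean on these libraries where they do the work, as an engineer would, in place of code of your own. Each camera call takes 0.05 s, during which the arm holds its last target. There are 200 camera calls.

## Working session

There is one attempt and no reset: what is moved stays moved. The work goes in short steps, Python scripts to look and compute and a tool call to move; the robot and the scene stay as the last step left them, time stands still between calls to the robot, and variables do not carry over. Pictures are saved under pics/ and viewed, about 8 in all and at most 12, crops included, and the job is handed in when it is done.

Besides the shell and the picture viewer there is one more tool, called as name(argument=value, ...) on one line, values as JSON. jog_arm: Moves the arm, as the interface text tells. Its arguments: {"type":"object","properties":{"targets":{"type":"array","items":{"type":"array"}},"grip_force":{"type":"number"}},"required":["targets"]}

```bash
mkdir -p pics
cat > h.py <<'E'
import numpy as np, cv2
from station import ctrl, optics
def shot(n,f):
    c=optics.camera(n); np.savez(f'pics/{f}.npz',**c); return c
def pts(c):
    K=c['camera_matrix'];T=np.linalg.inv(c['world_to_cam']);d=c['range_z']
    v,u=np.mgrid[:d.shape[0],:d.shape[1]]
    P=np.stack([(u-K[0,2])/K[0,0]*d,-(v-K[1,2])/K[1,1]*d,-d],-1)
    return P@T[:3,:3].T+T[:3,3]
def ray(c,u,v,z):
    K=c['camera_matrix'];T=np.linalg.inv(c['world_to_cam'])
    r=T[:3,:3]@np.array([(u-K[0,2])/K[0,0],-(v-K[1,2])/K[1,1],-1]);o=T[:3,3]
    return o+r*(z-o[2])/r[2]
def load(f): return dict(np.load(f'pics/{f}.npz'))
E
python3 - <<'E'
from h import *
for n in('scene','top'):
    c=shot(n,n+'0'); cv2.imwrite(f'pics/{n}0.png',cv2.resize(c['img'][...,::-1],(800,600),interpolation=cv2.INTER_CUBIC))
    print(n,[k for k in c],c['camera_matrix'].round(1).tolist(),np.linalg.inv(c['world_to_cam']).round(3).tolist(),(c['range_z']>0).mean())
print(ctrl.get_obs())
E
```

```text
scene ['img', 'range_z', 'camera_matrix', 'world_to_cam'] [[371.0, 0.0, 253.1], [0.0, 371.0, 187.5], [0.0, 0.0, 1.0]] [[-0.909, 0.177, -0.377, 0.181], [-0.416, -0.373, 0.829, 1.06], [0.006, 0.911, 0.413, 0.582], [0.0, 0.0, 0.0, 1.0]] 0.9961598714192709
top ['img', 'range_z', 'camera_matrix', 'world_to_cam'] [[411.5, 0.0, 251.3], [0.0, 411.5, 193.0], [0.0, 0.0, 1.0]] [[0.026, 0.987, -0.157, 0.401], [-0.999, 0.029, 0.018, 0.158], [0.022, 0.156, 0.987, 1.467], [0.0, 0.0, 0.0, 1.0]] 0.9961598714192709
{'time_s': 0.1, 'qpos': array([-1.31256934e+00,  3.00407853e-01,  1.52150296e+00,  1.83067411e-05,
        1.32066823e+00, -6.66011279e-02]), 'joint_vel': array([ 0.00082361, -0.00091874, -0.00072781, -0.00125605,  0.00048018,
        0.00041458]), 'tau': array([ 2.20751237e-03, -5.32642043e+01, -3.53285193e+01,  7.09188008e-02,
        2.34881375e-02, -5.63643903e-05]), 'ee_pos': array([ 0.17547948, -0.52104232,  0.22395405]), 'eef_rot': array([-1.57071299e+00,  9.83020632e-04, -1.24597272e+00]), 'force': array([-0.55167843,  0.90713114, -1.00244669]), 'moment': array([-0.01974865, -0.02989431, -0.01140159]), 'grip_width': 0.0939285258259418}
```

View pics/scene0.png

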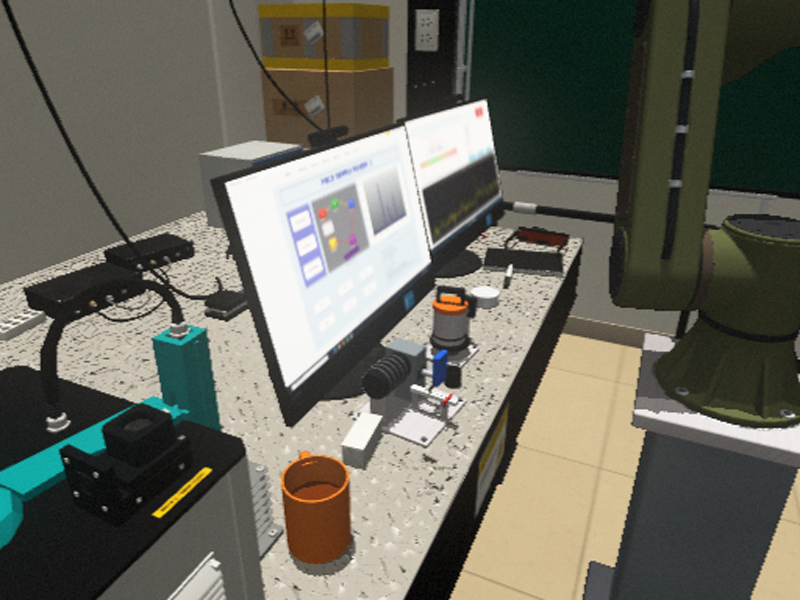

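View pics/top0.png

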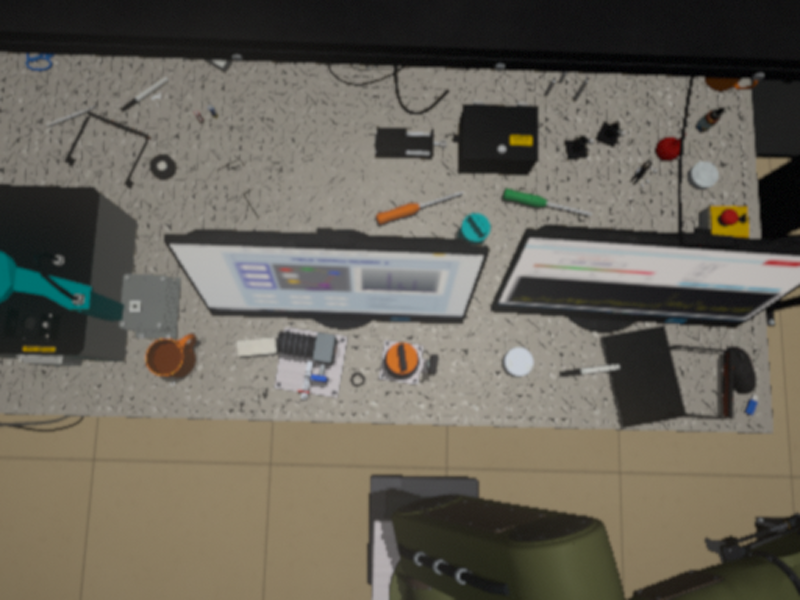

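Seen (800x600 pixels): the canister with the orange lid is at top (402,360) and scene (450,315). Things that could be mistaken for it are the turquoise canister at top (475,228), the orange mug at (167,357) and the orange screwdriver at (400,212). I choose (402,360), because it has an orange lid with a black handle and sits on the stand. The blue tab is at top (318,378); another blue thing lies at (752,405). The lamp is at (315,350), the black ring/lens near (358,379), the tin at (518,361) and the slide box at (257,347).

Run:
```python
from h import *
t=load('top0');s=load('scene0')
a=cv2.resize(t['img'][195:275,140:350,::-1],(800,305),interpolation=cv2.INTER_CUBIC)
b=cv2.resize(s['img'][175:295,210:320,::-1],(320,290)if 0 else (320,290),interpolation=cv2.INTER_CUBIC)
im=np.zeros((600,800,3),np.uint8);im[:305]=a;im[308:598,:320]=b
cv2.imwrite('pics/crop0.png',im)
for n,c,(r0,r1,c0,c1) in(('top',t,(195,275,140,350)),('scene',s,(175,295,210,320))):
    P=pts(c);hsv=cv2.cvtColor(c['img'],cv2.COLOR_RGB2HSV)
    roi=np.zeros(hsv.shape[:2],bool);roi[r0:r1,c0:c1]=1
    for nm,lo,hi in(('orange',(5,150,80),(18,255,255)),('blue',(105,120,60),(125,255,255)),('red',(0,150,80),(4,255,255)),('red2',(172,150,80),(180,255,255))):
        m=(cv2.inRange(hsv,lo,hi)>0)&roi
        nl,L,st,ce=cv2.connectedComponentsWithStats(m.astype(np.uint8))
        for i in range(1,nl):
            if st[i,4]>=4:
                q=P[L==i];print(n,nm,st[i],ce[i].round(1),'med',np.median(q,0).round(3),'min',q.min(0).round(3),'max',q.max(0).round(3))
```

```text
top orange [247 220  20  20 241] [256.7 229.5] med [0.495 0.117 0.114] min [0.401 0.082 0.037] max [0.528 0.158 1.467]
top blue [199 240  10   4  28] [203.6 241.7] med [0.451 0.286 0.105] min [0.447 0.271 0.101] max [0.457 0.3   0.111]
scene orange [277 189  23  13 220] [287.7 195.3] med [0.497 0.122 0.112] min [0.466 0.051 0.091] max [0.53  0.145 0.123]
scene orange [210 292   6   3  12] [211.8 293.3] med [0.489 0.574 0.099] min [0.482 0.573 0.095] max [0.493 0.576 0.101]
scene blue [277 224  10  23 164] [281.2 234.7] med [0.45  0.297 0.085] min [0.446 0.269 0.054] max [0.46  0.304 0.106]
scene red [284 252   5   8  13] [285.6 255.3] med [0.425 0.327 0.051] min [0.422 0.312 0.044] max [0.427 0.336 0.053]
```

View pics/crop0.png

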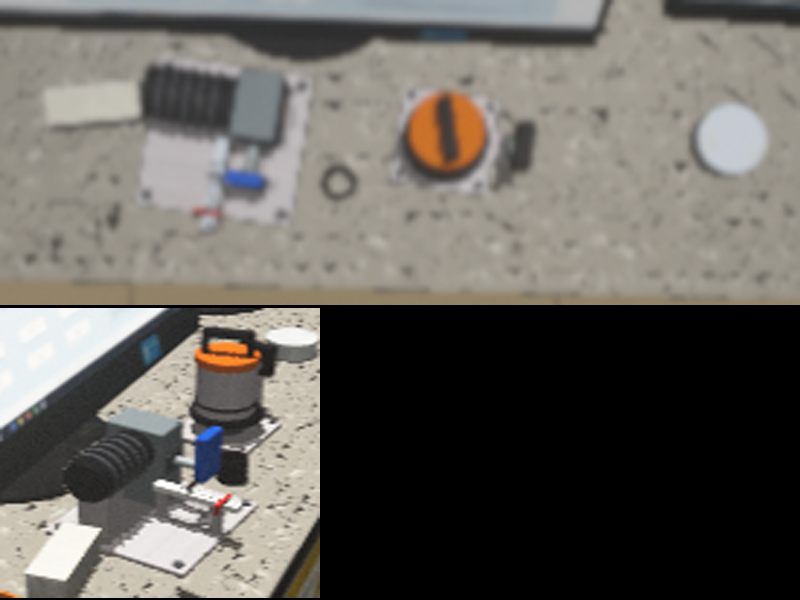

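Run:
```python
from h import *
t=load('top0');s=load('scene0')
def rect(xy,nm):
    r=cv2.minAreaRect(xy.astype(np.float32)*1000); print(nm,len(xy),np.round(r[0],1),np.round(r[1],1),round(r[2],1))
for n,c,roi in(('top',t,(195,275,140,350)),('scene',s,(175,295,210,320))):
    P=pts(c);I=c['img'].astype(int);g=np.zeros(I.shape[:2],bool);g[roi[0]:roi[1],roi[2]:roi[3]]=1
    hsv=cv2.cvtColor(c['img'],cv2.COLOR_RGB2HSV)
    x,y,z=P[...,0],P[...,1],P[...,2]
    h=g&(abs(x-.495)<.045)&(abs(y-.12)<.045)&(z>.13)&(z<.16)
    print(n,'handle z',np.median(z[h]) if h.any() else None); 
    if h.sum()>5: rect(P[h][:,:2],'handle')
    # handle by dark color within lid disc
    lid=g&(abs(x-.495)<.05)&(abs(y-.12)<.05)&(I.max(-1)<70)&(z>.1)
    if lid.sum()>5: print('dark',np.median(z[lid]),np.percentile(z[lid],[5,95]));rect(P[lid][:,:2],'dark')
    l=g&(z>.105)&(z<.125)&(hsv[...,1]>150)&(abs(y-.12)<.06)
    (cx,cy),r=cv2.minEnclosingCircle((P[l][:,:2]*1000).astype(np.float32));print('lid circ',cx,cy,r,len(P[l]),P[l].mean(0))
    b=cv2.inRange(hsv,(105,120,60),(125,255,255))>0
    rect(P[b&g&(y>.25)&(y<.35)][:,:2],'tab')
    ho=g&(z>.092)&(z<.108)&(y>.2)&(y<.36)&(x>.47)&(hsv[...,1]<80)
    print('housing z',np.median(z[ho]));rect(P[ho][:,:2],'housing')
    tin=g&(z>.018)&(z<.036)&(y<-.02)&(I.min(-1)>140)
    if tin.any():rect(P[tin][:,:2],'tin')
c=t;m=(t['img'].astype(int).max(-1)<75)
hsv=cv2.cvtColor(t['img'],cv2.COLOR_RGB2HSV);o=(cv2.inRange(hsv,(5,150,80),(18,255,255))>0);o[:,:240]=0;o[:,270:]=0;o[:215]=0;o[245:]=0
(cc,r)=cv2.minEnclosingCircle(np.argwhere(o)[:,::-1].astype(np.float32));print('lid px',cc,r,ray(t,*cc,.113))
hull=cv2.convexHull(np.argwhere(o)[:,::-1].astype(np.int32));hm=np.zeros(m.shape,np.uint8);cv2.fillConvexPoly(hm,hull,1)
k=np.argwhere((hm>0)&~o)[:,::-1];k=k[np.hypot(*(k-cc).T)<r-1.5]
W=np.array([ray(t,*p,.141)[:2] for p in k]);rect(W,'handle px');vx=cv2.fitLine((W*1000).astype(np.float32),cv2.DIST_L2,0,.01,.01);print(vx.ravel(),W.mean(0))
# red in top
for u in [p for p in np.argwhere((t['img'][...,0].astype(int)-t['img'][...,1:].max(-1)>50)) if 195<p[0]<275 and 180<p[1]<215]: print('red',u,ray(t,u[1],u[0],.05).round(4),pts(t)[u[0],u[1]].round(3))
```

```text
top handle z 0.14590131429322506
handle 63 [496.4 110.8] [51.2 11.6] 9.6
dark 0.1454929049513265 [0.1410754  0.14925984]
dark 16 [497.  112.9] [42.   3.3] 8.6
lid circ 496.6153564453125 111.97085571289062 32.249473571777344 220 [0.49584059 0.1123469  0.11363318]
tab 28 [451.2 285.7] [30.   9.6] 80.2
housing z 0.09940461304022885
housing 493 [533.7 280.2] [159.4  98.6] 89.5
tin 267 [ 502.3 -154.2] [59.8 63.8] 1.8
scene handle z 0.14064025351808995
handle 88 [498.8 111.1] [51.6 15.5] 13.6
dark 0.13795947832844313 [0.11670515 0.14431192]
dark 94 [494.4 111.8] [57.8 12.4] 13.1
lid circ 497.6064453125 111.08595275878906 34.050193786621094 197 [0.49724383 0.11849259 0.11182175]
tab 164 [451.8 286.4] [35.4 12.7] 80.0
housing z 0.09846965967595725
housing 560 [535.8 280.8] [159.4  98.8] 88.9
tin 110 [ 506.  -152.9] [60.2 64.6] 70.9
lid px (256.7317199707031, 229.34146118164062) 9.896794319152832 [0.49634274 0.11222503 0.113     ]
handle px 60 [495.8 112.4] [51.4 11.9] 9.5
[9.90107834e-01 1.40308559e-01 4.95952454e+02 1.12392166e+02] [0.49595247 0.11239217]
red [250 192] [0.4245 0.3286 0.05  ] [0.424 0.328 0.052]
```

Findings: the handle bar is at about (0.496, 0.112), 0.145 at its top, against 0.145 expected, with yaw about +9.5°. The tab is at (0.4515, 0.286), top 0.105. The lamp's yaw is about -7 to -10°. The lens tube sits to the right of the tab. The crop confirms the canister choice: orange lid, black handle, on the platform.

```bash
cat >> h.py <<'E'
def jog(p,yaw,q=None):
    o=ctrl.get_obs(); e=o['eef_rot'];pos=o['ee_pos']
    c,s=np.cos(e[2]),np.sin(e[2]);d=np.array(p)-pos
    print('t',round(o['time_s'],2),'pos',pos.round(4),'rot',e.round(4),'F',o['force'].round(1),'w',round(o['grip_width'],4))
    print('shift cm',np.round([100*(d[0]*c+d[1]*s),-100*d[2],100*(-d[0]*s+d[1]*c)],2),'turn',round(-(yaw-e[2]),3))
E
python3 -c "
from h import *
jog([.496,.112,.28],-1.405)"
```

```text
t 0.1 pos [ 0.1755 -0.521   0.224 ] rot [-1.5707e+00  1.0000e-03 -1.2460e+00] F [-0.6  0.9 -1. ] w 0.0939
shift cm [-49.76  -5.6   50.58] turn 0.159
```

jog_arm(targets=[[5,[-5,-5.6,5],0.0],[5,[-10,-5.6,10],0.0],[5,[-15,-5.6,15],0.05],[5,[-20,-5.6,20],0.1],[5,[-25,-5.6,25],0.15],[5,[-30,-5.6,30],0.159],[5,[-35,-5.6,35],0.159],[5,[-40,-5.6,40],0.159],[5,[-45,-5.6,45],0.159],[5,[-49.8,-5.6,50.6],0.159]])

```text
time_s: 1.1
ee_pos: [0.3934, -0.083, 0.2796]
eef_rot: [-1.57, -0.0, -1.405]
force: [-0.1, -0.2, 0.6]
grip_width: 0.0499
```

```bash
python3 -c "
from h import *
jog([.496,.112,.28],-1.405)"
```

```text
t 1.1 pos [ 0.3934 -0.083   0.2796] rot [-1.5704e+00 -2.0000e-04 -1.4051e+00] F [-0.1 -0.2  0.6] w 0.0499
shift cm [-17.54  -0.04  13.34] turn -0.0
```

jog_arm(targets=[[5,[-4,0,3],0],[5,[-8,0,6],0],[5,[-12,0,9.2],0],[5,[-15.5,0,11.8],0],[5,[-17.5,0,13.3],0],[5,[-17.5,0,13.3],0],[5,[-17.5,0,13.3],0]])

```text
time_s: 1.8
ee_pos: [0.4951, 0.1095, 0.2789]
eef_rot: [-1.572, -0.0, -1.404]
force: [-0.1, 0.6, 0.2]
grip_width: 0.0502
```

Run:
```python
from h import *
jog([.496,.112,.139],-1.405)
for n in('top','scene'):
    c=shot(n,n+'1')
s=load('scene1');cv2.imwrite('pics/s1.png',cv2.resize(s['img'][120:280,210:370,::-1],(600,600),interpolation=cv2.INTER_CUBIC))
t=load('top1');P=pts(t);m=(abs(P[...,0]-.496)<.05)&(abs(P[...,1]-.112)<.1);print(P[m][:,2].max())
```

```text
t 1.8 pos [0.4951 0.1095 0.2789] rot [-1.5719e+00 -1.0000e-04 -1.4041e+00] F [-0.1  0.6  0.2] w 0.0502
shift cm [-0.24 13.99  0.13] turn 0.001
0.579807087341819
```

View pics/s1.png

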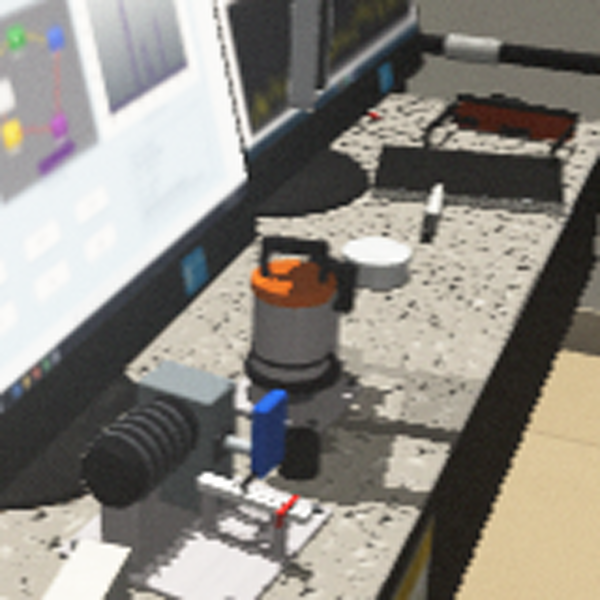

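The view shows the canister with its handle at (290,245) in the crop, and a finger above it at (305,50). The way down is clear, so I descend and grip.

jog_arm(targets=[[5,[-0.24,4,0.1],0],[5,[-0.24,8,0.1],0],[5,[-0.24,11,0.1],0],[5,[-0.24,13,0.1],0],[5,[-0.24,14,0.1],0],[5,[-0.24,14,0.1],0],[5,[-0.24,14,0.1],0]], grip_force=30)

```text
time_s: 2.6
ee_pos: [0.4964, 0.1117, 0.1406]
eef_rot: [-1.569, -0.0, -1.406]
force: [0.1, 0.8, 0.6]
grip_width: 0.0498
```

jog_arm(targets=[[0,[0,0,0],0],[0,[0,0,0],0],[0,[0,0,0],0],[0,[0,0,0],0],[0,[0,0,0],0],[0,[0,0,0],0],[0,[0,0,0],0],[0,[0,0,0],0]], grip_force=30)

```text
time_s: 3.4
ee_pos: [0.4959, 0.1119, 0.1394]
eef_rot: [-1.571, -0.0, -1.405]
force: [-0.8, -1.5, -0.1]
grip_width: 0.0114
```

Gripped at 11.4 mm, against a 12 mm bar. Now a gentle lift.

jog_arm(targets=[[0,[0,-0.5,0],0],[0,[0,-1.5,0],0],[0,[0,-3,0],0],[0,[0,-5,0],0],[0,[0,-7,0],0],[0,[0,-9,0],0],[0,[0,-10.5,0],0],[0,[0,-11,0],0],[0,[0,-11,0],0],[0,[0,-11,0],0]])

```text
time_s: 4.4
ee_pos: [0.4957, 0.1119, 0.2487]
eef_rot: [-1.572, 0.0, -1.405]
force: [0.2, 0.1, -3.8]
grip_width: 0.0115
```

Run:
```python
from h import *
jog([.496,-.038,.25],-1.405)
```

```text
t 4.4 pos [0.4957 0.1119 0.2487] rot [-1.5719  0.     -1.405 ] F [ 0.2  0.1 -3.8] w 0.0115
shift cm [14.79 -0.13 -2.44] turn 0.0
```

jog_arm(targets=[[0,[0.7,0,-0.1],0],[0,[2.2,0,-0.4],0],[0,[4.4,0,-0.7],0],[0,[6.8,0,-1.1],0],[0,[9.2,0,-1.5],0],[0,[11.4,0,-1.9],0],[0,[13.2,0,-2.2],0],[0,[14.4,0,-2.4],0],[0,[14.8,0,-2.4],0],[0,[14.8,0,-2.4],0]])

```text
time_s: 5.4
ee_pos: [0.4967, -0.0384, 0.2493]
eef_rot: [-1.571, 0.0, -1.406]
force: [-0.8, 0.2, -3.8]
grip_width: 0.012
```

Run:
```python
from h import *
jog([.496,-.038,.107],-1.405)
c=shot('scene','scene2');P=pts(c);hsv=cv2.cvtColor(c['img'],cv2.COLOR_RGB2HSV)
m=(cv2.inRange(hsv,(5,150,80),(18,255,255))>0)&(abs(P[...,0]-.49)<.06)&(abs(P[...,1]+.038)<.06)
print('lid',P[m].mean(0),m.sum(),np.percentile(P[m][:,2],[5,50,95]))
cv2.imwrite('pics/s2.png',cv2.resize(c['img'][120:280,240:400,::-1],(500,500),interpolation=cv2.INTER_CUBIC))
```

```text
t 5.4 pos [ 0.4967 -0.0384  0.2493] rot [-1.5710e+00  1.0000e-04 -1.4058e+00] F [-0.8  0.2 -3.8] w 0.012
shift cm [-0.05 14.23 -0.06] turn -0.001
lid [ 0.4962466  -0.02172503  0.22027163] 134 [0.21335691 0.22184233 0.22353644]
```

View pics/s2.png

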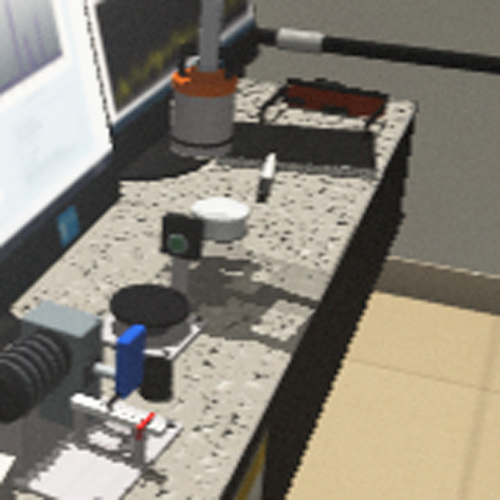

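The canister hangs upright at (205,105), clear of the detector at (180,235) and the tin at (222,215). Its lid is at 0.222, so the underside is 0.105 below the TCP. I lower it, slowly at the end.

jog_arm(targets=[[0,[0,1,0],0],[0,[0,3,0],0],[0,[0,5.5,0],0],[0,[0,8,0],0],[0,[0,10.5,0],0],[0,[0,12.3,0],0],[0,[0,13.3,0],0],[0,[0,13.8,0],0],[0,[0,14.1,0],0],[0,[0,14.1,0],0]])

```text
time_s: 6.45
ee_pos: [0.4969, -0.0379, 0.1087]
eef_rot: [-1.57, -0.0, -1.405]
force: [-0.0, -0.1, -4.6]
grip_width: 0.0116
```

jog_arm(targets=[[0,[0,0.1,0],0],[0,[0,0.2,0],0],[0,[0,0.3,0],0],[0,[0,0.4,0],0],[0,[0,0.4,0],0]])

```text
time_s: 6.95
ee_pos: [0.4968, -0.038, 0.1045]
eef_rot: [-1.571, -0.0, -1.405]
force: [-0.1, -0.6, -4.0]
grip_width: 0.0117
```

Not touching yet; creep on.

jog_arm(targets=[[0,[0,0.1,0],0],[0,[0,0.1,0],0],[0,[0,0.15,0],0],[0,[0,0.15,0],0]])

```text
time_s: 7.35
ee_pos: [0.4974, -0.0384, 0.1042]
eef_rot: [-1.569, -0.001, -1.405]
force: [-2.9, -2.6, 10.2]
grip_width: 0.0121
```

Contact: the vertical force went from -4 to +10 N. I open the fingers at this pose, then rise.

jog_arm(targets=[[1.6,[0,-0.1,0],0],[2.5,[0,-0.1,0],0],[4,[0,-0.1,0],0],[5,[0,-0.1,0],0],[5,[0,-0.1,0],0],[5,[0,-0.1,0],0],[5,[0,-0.1,0],0],[5,[0,-0.1,0],0]])

```text
time_s: 8.15
ee_pos: [0.4967, -0.0379, 0.1039]
eef_rot: [-1.571, 0.0, -1.405]
force: [-0.1, 0.4, 0.3]
grip_width: 0.0503
```

jog_arm(targets=[[5,[0,-1,0],0],[5,[0,-3,0],0],[5,[0,-6,0],0],[5,[0,-10,0],0],[5,[0,-14,0],0],[5,[0,-16,0],0],[5,[0,-16,0],0]])

```text
time_s: 8.85
ee_pos: [0.4975, -0.0381, 0.2675]
eef_rot: [-1.565, -0.002, -1.405]
force: [1.0, -0.1, -0.8]
grip_width: 0.0498
```

Run:
```python
from h import *
def rect(xy,nm):
    r=cv2.minAreaRect(xy.astype(np.float32)*1000); print(nm,len(xy),np.round(r[0],1),np.round(r[1],1),round(r[2],1))
acc={}
for i in range(4):
  for n in('scene','top'):
    c=shot(n,n+'3');P=pts(c);hsv=cv2.cvtColor(c['img'],cv2.COLOR_RGB2HSV);x,y,z=P[...,0],P[...,1],P[...,2]
    o=(cv2.inRange(hsv,(5,150,80),(18,255,255))>0)&(abs(x-.495)<.06)&(abs(y+.038)<.06)
    if i==0 and o.any(): print(n,'lid z',np.percentile(z[o],[10,50,90]).round(4),cv2.minEnclosingCircle((P[o][:,:2]*1000).astype(np.float32)))
    def add(k,m): acc.setdefault(n+k,[]).append(P[m])
    b=(cv2.inRange(hsv,(105,120,50),(125,255,255))>0)&(y>.25)&(y<.35)&(x>.4)&(x<.5)&(z>.03);add('tab',b)
    r=((cv2.inRange(hsv,(0,120,60),(6,255,255))|cv2.inRange(hsv,(170,120,60),(180,255,255)))>0)&(y>.29)&(y<.36)&(x>.39)&(x<.46);add('red',r)
    h=(z>.09)&(z<.11)&(y>.24)&(y<.31)&(x>.47)&(x<.56)&(hsv[...,2]<190)&(hsv[...,1]<110);add('hous',h)
    k=(z>.035)&(z<.065)&(y>.2)&(y<.29)&(x>.38)&(x<.48)&(hsv[...,2]<75);add('blk',k)
    l=(z>.02)&(z<.04)&(y>.2)&(y<.29)&(x>.38)&(x<.48)&(hsv[...,2]<75);add('lens',l)
    w=(z>.04)&(z<.056)&(y>.27)&(y<.35)&(x>.39)&(x<.5)&(hsv[...,1]<60)&(hsv[...,2]>110);add('rail',w)
    s_=(z>.028)&(z<.042)&(y>.05)&(y<.17)&(x>.43)&(x<.56)&(hsv[...,2]<75);add('plat',s_)
for k,v in acc.items():
    v=np.vstack(v)
    if len(v)>5: rect(v[:,:2],k+' z%.4f mean %s'%(np.median(v[:,2]),v.mean(0).round(4)))
c=load('scene3')
im=cv2.resize(c['img'][205:285,240:320,::-1],(560,560),interpolation=cv2.INTER_CUBIC);cv2.imwrite('pics/s3.png',im)
```

```text
scene lid z [0.0753 0.0774 0.0787] ((498.240478515625, -36.970741271972656), 33.85395431518555)
scenetab z0.0842 mean [0.4509 0.2924 0.0834] 661 [452.  286.1] [37.5 12.4] 85.1
scenered z0.0500 mean [0.4253 0.3267 0.0489] 56 [425.3 323.8] [25.5  4.4] 85.8
scenehous z0.0988 mean [0.5145 0.2845 0.0978] 998 [517.1 282.5] [53.5 60.9] 80.2
sceneblk z0.0546 mean [0.4461 0.2763 0.0566] 16 [446.2 277.9] [9.1 1.2] 89.5
scenelens z0.0266 mean [0.4529 0.2148 0.0261] 154 [454.1 208.7] [22.7 26.6] 20.0
scenerail z0.0468 mean [0.4509 0.3169 0.046 ] 570 [452.4 306.9] [33.3 92.3] 81.8
sceneplat z0.0344 mean [0.4947 0.1145 0.0342] 1135 [495.4 110.8] [79.6 77.4] 88.3
toptab z0.1058 mean [0.4515 0.2851 0.1059] 111 [451.2 285.3] [31.2  9.7] 80.4
tophous z0.1004 mean [0.5157 0.2804 0.1001] 1038 [515.7 281.7] [63.8 54.4] 0.8
toprail z0.0492 mean [0.4477 0.3155 0.049 ] 338 [448.2 315.7] [12.7 82.5] 82.9
topplat z0.0357 mean [0.4945 0.1104 0.0357] 1239 [494.6 110.1] [66.6 66.4] 1.4
```

View pics/s3.png

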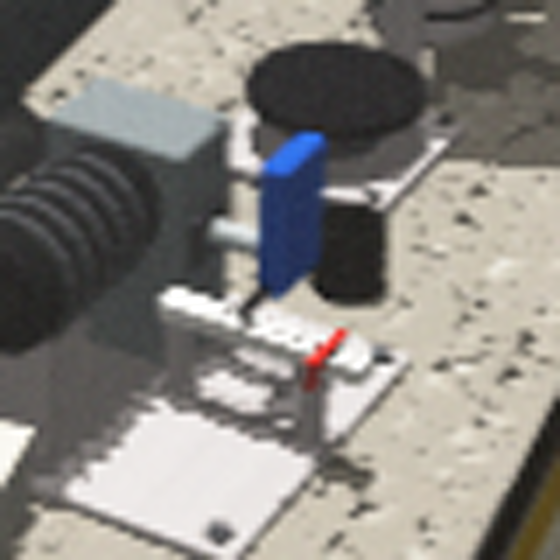

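The canister stands released and upright: lid at 0.077 in height, at (0.498, -0.037). The crop shows the tab at (293,210), the pointer at (255,305) left of it over the rail, and the red mark at (325,350). The lens tube is below the tab at (350,250). The rail gives a lamp yaw of -7.1°, and the pull needed is about 31 mm, within the given 25–45.

```bash
python3 -c "
from h import *
jog([.4515,.2855,.23],-.124)"
```

```text
t 9.25 pos [ 0.4965 -0.0379  0.2632] rot [-1.5721e+00  4.0000e-04 -1.4050e+00] F [ 0.4 -0.9  0.2] w 0.0499
shift cm [-32.64   3.32   0.9 ] turn -1.281
```

jog_arm(targets=[[2.8,[-3,0,0],-0.14],[2.8,[-6.5,0,0],-0.28],[2.8,[-10,0,0],-0.42],[2.8,[-13.5,0,0.2],-0.56],[2.8,[-17,0,0.3],-0.7],[2.8,[-20.5,0,0.5],-0.84],[2.8,[-24,1,0.6],-0.98],[2.8,[-27.5,2,0.7],-1.12],[2.8,[-30.5,3,0.8],-1.25],[2.8,[-32.6,3.3,0.9],-1.281]])

```text
time_s: 10.25
ee_pos: [0.4509, 0.2866, 0.2294]
eef_rot: [-1.572, 0.002, -0.118]
force: [0.1, 0.5, -0.6]
grip_width: 0.0277
```

jog_arm(targets=[[2.8,[0,0,0],0],[2.8,[0,0,0],0]])

```text
time_s: 10.45
ee_pos: [0.4517, 0.2849, 0.2306]
eef_rot: [-1.571, 0.001, -0.124]
force: [-0.0, 0.2, 0.5]
grip_width: 0.0281
```

```bash
python3 -c "
from h import *
jog([.4515,.2855,.092],-.124)"
```

```text
t 10.45 pos [0.4517 0.2849 0.2306] rot [-1.5714e+00  5.0000e-04 -1.2420e-01] F [-0.   0.2  0.5] w 0.0281
shift cm [-0.03 13.86  0.06] turn -0.0
```

jog_arm(targets=[[2.8,[0,3,0],0],[2.8,[0,6,0],0],[2.8,[0,8.5,0],0],[2.8,[0,10,0],0],[2.8,[0,11,0],0],[2.8,[0,11.5,0],0],[2.8,[0,11.5,0],0]])

```text
time_s: 11.15
ee_pos: [0.452, 0.2847, 0.116]
eef_rot: [-1.571, 0.0, -0.125]
force: [0.4, 0.5, -0.1]
grip_width: 0.0283
```

Run:
```python
from h import *
jog([.4515,.2855,.092],-.124)
c=shot('scene','scene4');cv2.imwrite('pics/s4.png',cv2.resize(c['img'][185:275,230:320,::-1],(540,540),interpolation=cv2.INTER_CUBIC))
```

```text
t 11.15 pos [0.452  0.2847 0.116 ] rot [-1.5708  0.     -0.1248] F [ 0.4  0.5 -0.1] w 0.0283
shift cm [-0.06  2.4   0.08] turn -0.001
```

View pics/s4.png

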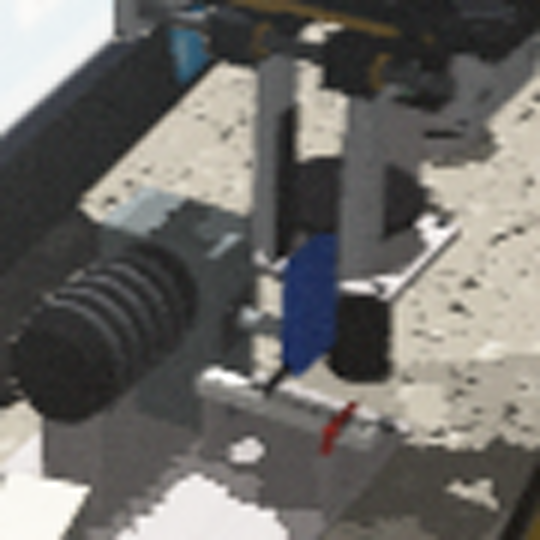

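The fingers stand before and behind the tab, at (268,250) and (358,270), with no contact force. I go on down and grip.

jog_arm(targets=[[2.8,[-0.05,1.2,0.05],0],[2.8,[-0.05,2.4,0.05],0],[2.8,[-0.05,2.4,0.05],0],[0,[-0.05,2.4,0.05],0],[0,[-0.05,2.4,0.05],0],[0,[-0.05,2.4,0.05],0],[0,[-0.05,2.4,0.05],0],[0,[-0.05,2.4,0.05],0]], grip_force=40)

```text
time_s: 12.0
ee_pos: [0.4519, 0.2857, 0.0923]
eef_rot: [-1.57, -0.001, -0.124]
force: [5.0, -1.0, -1.9]
grip_width: 0.0117
```

```bash
python3 -c "
from h import *
jog([.4515,.2855,.092],-.124)"
```

```text
t 12.0 pos [0.4519 0.2857 0.0923] rot [-1.5702e+00 -1.3000e-03 -1.2400e-01] F [ 5.  -1.  -1.9] w 0.0117
shift cm [-0.04  0.03 -0.02] turn 0.0
```

Gripped at 11.7 mm on a 12 mm tab, with about 5 N of spring preload. I pull 28 mm first and then measure.

jog_arm(targets=[[0,[-0.3,0,0],0],[0,[-0.8,0,0],0],[0,[-1.3,0,0],0],[0,[-1.8,0,0],0],[0,[-2.3,0,0],0],[0,[-2.6,0,0],0],[0,[-2.8,0,0],0],[0,[-2.8,0,0],0],[0,[-2.8,0,0],0],[0,[-2.8,0,0],0]])

```text
time_s: 13.0
ee_pos: [0.4244, 0.2891, 0.0923]
eef_rot: [-1.57, -0.002, -0.124]
force: [7.2, -1.4, -4.8]
grip_width: 0.0116
```

Run:
```python
from h import *
jog([.4515,.2855,.092],-.124)
u=np.array([.9923,-.1236]);v=np.array([.1236,.9923]);acc={}
for i in range(4):
    c=shot('scene','scene5');P=pts(c);hsv=cv2.cvtColor(c['img'],cv2.COLOR_RGB2HSV);x,y,z=P[...,0],P[...,1],P[...,2]
    b=(cv2.inRange(hsv,(105,120,40),(125,255,255))>0)&(y>.25)&(y<.35)&(x>.38)&(x<.5)&(z>.03)
    r=((cv2.inRange(hsv,(0,120,50),(6,255,255))|cv2.inRange(hsv,(170,120,50),(180,255,255)))>0)&(y>.29)&(y<.36)&(x>.39)&(x<.46)
    k=(z>.049)&(z<.064)&(y>.297)&(y<.34)&(x>.38)&(x<.46)&(hsv[...,2]<60)
    for n,m in(('tab',b),('red',r),('ptr',k)): acc.setdefault(n,[]).append(P[m])
for n,q in acc.items():
    q=np.vstack(q)
    if len(q): a=q[:,:2]-[.4515,.2855];print(n,len(q),'own x: mean %.4f pct'%(a@u).mean(),np.percentile(a@u,[5,50,95]).round(4),'own y',np.percentile(a@v,[5,50,95]).round(4),'z',np.median(q[:,2]).round(4))
cv2.imwrite('pics/s5.png',cv2.resize(c['img'][215:270,255:310,::-1],(550,550),interpolation=cv2.INTER_NEAREST))
```

```text
t 13.0 pos [0.4244 0.2891 0.0923] rot [-1.5702 -0.0019 -0.124 ] F [ 7.2 -1.4 -4.8] w 0.0116
shift cm [ 2.74  0.03 -0.02] turn -0.0
tab 418 own x: mean -0.0291 pct [-0.0336 -0.0294 -0.0229] own y [-0.0018  0.0148  0.0176] z 0.0789
red 53 own x: mean -0.0308 pct [-0.0325 -0.0307 -0.0292] own y [0.0223 0.0404 0.0459] z 0.0497
ptr 24 own x: mean -0.0273 pct [-0.0292 -0.0278 -0.024 ] own y [0.0159 0.0226 0.0352] z 0.0561
```

View pics/s5.png

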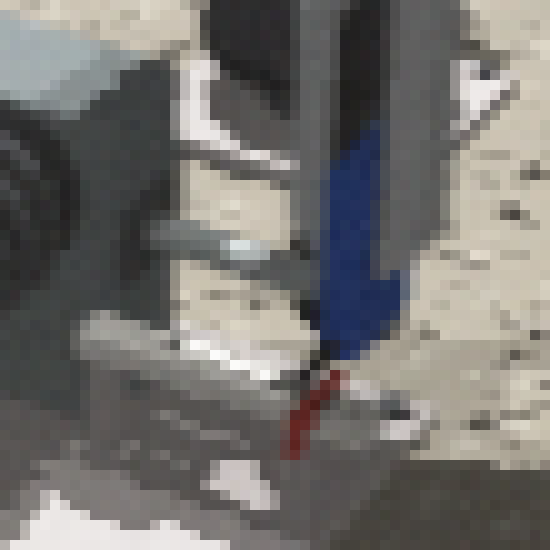

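The crop shows the pointer tip at (305,375), just short of the red mark at (335,385). The pointer is at -27.6 mm and the mark at -30.9 mm, so I pull 3.3 mm more.

jog_arm(targets=[[0,[-0.15,0,0],0],[0,[-0.33,0,0],0],[0,[-0.33,0,0],0],[0,[-0.33,0,0],0],[0,[-0.33,0,0],0],[0,[-0.33,0,0],0],[0,[-0.33,0,0],0],[0,[-0.33,0,0],0],[0,[-0.33,0,0],0]])

```text
time_s: 14.1
ee_pos: [0.4212, 0.2894, 0.0922]
eef_rot: [-1.57, -0.002, -0.124]
force: [8.3, -1.1, -4.0]
grip_width: 0.0122
```

Run:
```python
from h import *
jog([.4515,.2855,.092],-.124)
u=np.array([.9923,-.1236]);v=np.array([.1236,.9923]);acc={}
for i in range(5):
    c=shot('scene','scene6');P=pts(c);hsv=cv2.cvtColor(c['img'],cv2.COLOR_RGB2HSV);x,y,z=P[...,0],P[...,1],P[...,2]
    b=(cv2.inRange(hsv,(105,120,40),(125,255,255))>0)&(y>.25)&(y<.35)&(x>.38)&(x<.5)&(z>.03)
    r=((cv2.inRange(hsv,(0,120,50),(6,255,255))|cv2.inRange(hsv,(170,120,50),(180,255,255)))>0)&(y>.29)&(y<.36)&(x>.39)&(x<.46)
    k=(z>.049)&(z<.064)&(y>.297)&(y<.34)&(x>.38)&(x<.46)&(hsv[...,2]<60)
    o=(cv2.inRange(hsv,(5,150,60),(18,255,255))>0)&(abs(x-.495)<.06)&(abs(y+.038)<.06)
    for n,m in(('tab',b),('red',r),('ptr',k),('lid',o)): acc.setdefault(n,[]).append(P[m])
for n,q in acc.items():
    q=np.vstack(q)
    if len(q): a=q[:,:2]-[.4515,.2855];print(n,len(q),q.mean(0).round(3),'own x: mean %.4f pct'%(a@u).mean(),np.percentile(a@u,[5,50,95]).round(4),'own y',np.percentile(a@v,[5,50,95]).round(4),'z',np.median(q[:,2]).round(4))
# pixel cross-check: red & pointer pixels via ray casting at heights .05/.055
ii=np.argwhere(k);jj=np.argwhere(r)
f=lambda px,h:[((ray(c,p[1],p[0],h)[:2]-[.4515,.2855])@u) for p in px]
print('ray ptr',np.round(f(ii,.055),4),'\nray red',np.round(f(jj,.05),4))
cv2.imwrite('pics/s6.png',cv2.resize(c['img'][215:270,255:310,::-1],(550,550),interpolation=cv2.INTER_NEAREST))
```

```text
t 14.1 pos [0.4212 0.2894 0.0922] rot [-1.5702 -0.002  -0.1241] F [ 8.3 -1.1 -4. ] w 0.0122
shift cm [ 3.06  0.02 -0.01] turn -0.0
tab 520 [0.421 0.302 0.08 ] own x: mean -0.0322 pct [-0.0369 -0.0328 -0.0263] own y [0.0007 0.0147 0.0173] z 0.0792
red 65 [0.425 0.328 0.049] own x: mean -0.0312 pct [-0.0329 -0.0313 -0.0296] own y [0.0274 0.0417 0.0459] z 0.0502
ptr 29 [0.424 0.315 0.056] own x: mean -0.0311 pct [-0.0321 -0.0314 -0.0297] own y [0.0167 0.024  0.0368] z 0.0564
ray ptr [-0.0291 -0.029  -0.0311 -0.031  -0.0309 -0.0307] 
ray red [-0.0298 -0.0297 -0.0296 -0.0317 -0.0294 -0.0315 -0.0293 -0.0314 -0.0313
 -0.0333 -0.0332 -0.0351 -0.037 ]
```

View pics/s6.png

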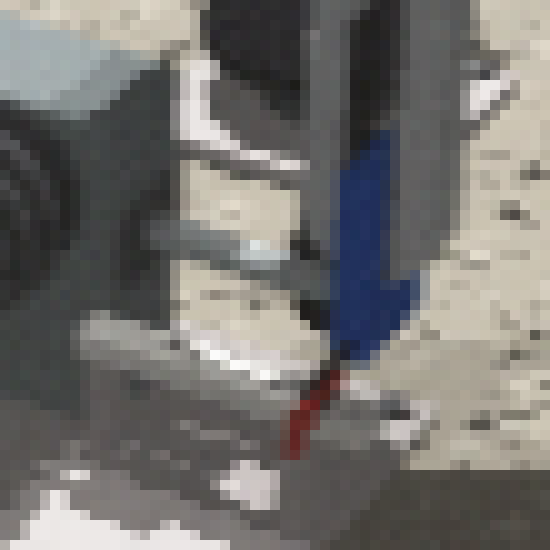

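The pointer now runs into the red mark, at about (325,375). It is at -31.1 mm and the mark at -31.2 mm, and the 8.3 N measured fits the spring at 31 mm. The arm hides the canister from this view, so I check it from the top and then hand in.

Run:
```python
from h import *
for n in('top','scene'):
    c=shot(n,n+'7');P=pts(c);hsv=cv2.cvtColor(c['img'],cv2.COLOR_RGB2HSV)
    d=(abs(P[...,0]-.497)<.05)&(abs(P[...,1]+.038)<.05)&(P[...,2]<.13)&(P[...,2]>.06)
    print(n,d.sum(),P[d].mean(0) if d.any() else '',np.median(P[d][:,2]) if d.any() else '')
o=ctrl.get_obs();print(o['time_s'],o['ee_pos'],o['force'],o['grip_width'])
print(ctrl.hand_in())
```

```text
top 306 [ 0.496929   -0.03635137  0.0850051 ] 0.07931629480167934
scene 0  
14.45 [0.42113558 0.28941886 0.09222516] [ 8.34133581 -0.77959418 -4.40957353] 0.011524238889493334
the job is handed in; nothing more can be done
None
```

The job is done and handed in at 14.5 s of the allowed 54 s; the system gives no verdict.

- **Canister:** I lifted it by the handle and set it on the table about 150 mm to the robot's right of the stand, behind the detector. It was let go with its lid at 77–79 mm height, which fits standing upright on the table. The last top view shows it at (0.497, -0.036).
- **Shutter tab:** I gripped it with 40 N and pulled it out about 31 mm. The last measurement put the pointer at -31.1 mm and the red mark at -31.2 mm. The measured force of 8.3 N fits the spring at that distance, and the gripper is still holding the tab.
- **Checks that were limited:** In the last scene view the arm hid the canister, so only the top view confirmed it. I did not re-measure the lens tube, slide box and screw tin at the end. No unexpected contact forces showed up along the way.

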